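Clamp a sample holder in the photometer

ROBOT

A 6-joint arm with a two-finger parallel gripper is mounted at the origin on the work surface. World frame = base frame: x ahead of the robot, y to its left, z up, the work surface at z = 0. Lengths are in mm, angles in degrees, forces in N, time in s.
With the tool pointing down it reaches from about 350 to 850 mm from the base axis. Payload 8.1 kg.
Tool frame: the origin (TCP) lies midway between the tips of the shut fingers; the grasp point (between the pads) lies 19 mm behind it; z points along the fingers, y is the line along which they close (so a half turn about z gives the same grasp; the last joint's range is limited). The gripper opens to 85 mm and grips with 20 to 120 N. Pads are 22 mm wide; open, the fingers measure 114 mm over their backs; the gripper's body (76 mm by 85 mm) begins 54 mm behind the grasp point. The pads swing forward as they close: fully open they stand 13 mm farther back than shut.
Start: joints at [66.44, 7.471, 85.268, -0, 87.261, -4.893], TCP at [192.019, 568.449, 204.792] pointing down, gripper open.
Joint ranges: [-169.43, 169.43], [-51.17, 129.36], [1.28, 143.12], [-76.62, 256.62], [0, 156.53], [-152.29, 152.29]. Speed limits (degrees/s): [136.94, 136.94, 159.86, 180, 180, 180].

INTERFACE

Orientations are given as [roll, pitch, yaw] about the fixed x, y, z axes, in that order (R = Rz(yaw) Ry(pitch) Rx(roll)).
In Python, from bench import sensors, optics, r gives the robot as it stands.
- The arm moves only by the tool apply_moves, never from a script. Its argument "targets" is a list of rows, each a list of 7 numbers: the shift along the tool's x, y, z in mm, then the turn, a rotation vector about the tool's x, y, z in rad, then the closure, from 0 (fully open) to 1 (shut). In form: [[x, y, z, wx, wy, wz, claw], ...]. A call has 1 to 20 rows; each row shifts and turns the commanded pose from where the row before left it, along the tool's axes as they then stand; what a row does not reach is not made up. A row lasts 1/8 s, in which the tool goes at most 62.5 mm and 10.7 degrees, less where a joint would pass 70% of its speed; a pose out of reach is approached as far as the arm can. A call is refused whole if a number of a shift passes 62.5 or a number of a turn 0.188, either way. A call with a gripper value outside its range is refused whole. The fingers move at their own pace and stop on an object; "force" is the grip in N (left out, the last holds). Time passes only in rows, so rows that do not move let the fingers close. It gives the time, the measured TCP pose, the force, the opening and the grip force at its end, in the units of the state.
- sensors.sense(): the state, without advancing time (a new reading comes with each control period).
- optics.snapshot(name): name is "side" or "top" or "wrist"; returns the picture (420x560x3 uint8, red, green, blue); there is no depth.
- optics.get_calibration(name): a dict with "camera_matrix" (3x3 intrinsics, pixels), "dist_coeffs" ([k1, k2, p1, p2, k3] as OpenCV has them; the pictures are not rectified), "pose" (4x4, takes a point from camera to world coordinates). Camera axes: x right, y down, z forward; pixel columns grow to the right and rows downward; lengths in mm; the calibration is good to about 2 mm. A picture is of the moment at which its call begins: read the wrist's pose just before it. get_calibration takes no time and is no camera call; for the wrist camera it gives the pose at the moment of the call.
- r.hand_in(): hands the job in; it is judged then, once.
The state is a dict: "time": time; "joint_pos": joint angles; "qd": joint speeds; "joint_efforts": joint torques, N m; "tool_pos": TCP position; "tcp_rot": TCP orientation; "ft_force": force on the tool from outside, world axes, zero at the start; "wrist_torque": the same for the moment, N m; "finger_gap": finger opening in mm; "grip_force": force on a finger pad.
Only numpy, scipy, OpenCV 4.12 (cv2) and the standard library are available. Lean on these libraries where they do the work, as an engineer would, in place of code of your own. Each camera call takes 0.05 s, during which the arm holds its last target. There are 200 camera calls.

TASK

Lift the clamp lever on the photometer's head and tip it right back until it stays up, then lay the sample holder flat in the guide channel, glass end first, and slide it in under the head until you feel it stop. Finally bring the lever forward and down again, keeping hold of it so that it does not drop, until it lies fully down with the foot pressing on the holder, and let go. Leave the glassware around it as it is.

Things in the scene. Friction and masses are not known exactly. Their poses are not given: they have to be found in the camera images.
- photometer: White bench photometer, fixed. Origin on the bench plane straight below the foot; x from its loading side to its back, y left, z up. Loading deck 140 mm wide, x -190 to 60 mm, top at z = 50 mm. Rear housing behind it: x 60 to 210 mm, 260 mm wide, 110 mm high; its upright front face ends the channel.
- lever (a joint): Clamp lever's hinge, rad, about the photometer's y through lever_pivot. 0: level, pointing to the loading side (-x), foot down. Grows as the grip rises; 1.57 upright; 1.95 end stop, leaning back over the head, foot up. Weighted (150 g, mostly in the grip): past upright it rests at 1.95, before upright it falls forward to 0. Foot rises 11.5 mm per rad.
- lever_pivot (a point): Point on the lever's hinge axis, in the photometer's middle plane, 178 mm above the bench. Axes as the photometer's.
- lever_grip (a point): Centre of the lever's cross-grip, a black cylinder 15 mm in diameter and 34 mm long, along the photometer's y, 78 mm from the pivot, on an 8 mm thick steel arm. Turns with the lever; at joint 0 its axes are the photometer's.
- stop (a point): Centre of the foot of the stop face at the end of the channel, on the deck (z = 50 mm). Axes as the photometer's.
- foot: Spring-loaded round grey foot, 20 mm in diameter, below the head. Origin at the centre of its underside: 55 mm above the bench with the lever down and nothing below it (it keeps anything from being slid in), 77 mm with the lever up. It gives way upwards up to 12 mm against a spring.
- holder: Sample holder, loose on the bench at the start, 120 g: an aluminium plate 180 x 50 x 8 mm with a glass sample 38 x 30 mm let in flush (30 mm from the centre towards +x), and near the other end an upright black grip fin. Origin at the centre of its underside; x along its length towards the glass end, z up.
- holder_end (a point): Middle of the lower edge of the holder's glass end (90 mm from its origin along its x). Fully in, it touches point stop.
- holder_fin (a point): Point in the holder's grip fin at which to grip it from above, 31 mm above the underside and 75 mm from the origin towards -x. The fin is 30 mm long (x), 12 mm thick (y), and its top is 41 mm above the underside.
- beaker: Empty glass beaker, 70 mm across, 85 mm high, loose; origin at the centre of its underside. Bystander.
- jar: Closed amber jar, 68 mm across, about 95 mm high, loose; origin at the centre of its underside. Bystander.
- flask: Glass flask with a thin neck, 68 mm across, 137 mm high, loose; origin at the centre of its underside. Bystander.
- channel_mouth (a point): Middle of the deck between the near ends of the two parallel guide rails (photometer x = -155 mm, z = 50 mm). Rails run along the photometer's x from here to the stop, 215 mm, 54 mm apart inside, 7 mm high, 8 mm wide; a flared mouth reaches 28 mm further out. Axes as the photometer's.
- head_front (a point): Middle of the top front edge of the black head that overhangs the channel (photometer x = -30 mm, z = 160 mm). The head is 80 mm wide, 150 mm deep, its underside at z = 100 mm. On top, between two steel cheeks 30 mm behind this point (reaching z = 190 mm), sits the lever. Axes as the photometer's.
Things that resemble listed ones, but are neither listed nor needed, are in the scene too. What is meant by the holder is not orange or yellow, and is the smaller of those in its own colour.

How it is judged (in metres and radians):
On the way, in this order (a step that is already met when the one before it is completed fails the run):
1. the lever is tipped back past upright to its rest (joint above 1.8 rad) (value of joint lever above 1.8 rad), for 0.2 s.
2. with the lever still up, the holder lies flat in the channel, glass end within 3 mm of the stop (value of joint lever above 1.5 rad and x of holder_end in the frame of stop above -0.003 m and y of holder_end in the frame of stop between -0.006 and 0.006 m and z of holder_end in the frame of stop below 0.003 m and angle between holder's own z axis and vertical below 0.04 rad), for 0.2 s.
At the end, for the whole second after the job is handed in: The lever lies fully down (within 0.06 rad), the foot presses on the holder with more than 1 N, and the holder lies still and flat (within 0.04 rad) on the deck in the channel with its glass end within 3 mm of the stop (and within 6 mm of the channel's middle) (value of joint lever below 0.06 rad and contact force between foot and holder above 1 N and x of holder_end in the frame of stop above -0.003 m and y of holder_end in the frame of stop between -0.006 and 0.006 m and z of holder_end in the frame of stop below 0.003 m and angle between holder's own z axis and vertical below 0.04 rad and linear speed of holder below 0.01 m/s); the robot touches nothing.
It fails at once if the lever is let fall (it swings down faster than 6 rad/s) (velocity of joint lever below -6 rad/s).
It fails at once if the beaker is shifted more than 30 mm or tipped (distance of beaker from where it was at the start of the episode above 0.03 m or angle between beaker's own z axis and vertical above 0.4 rad).
It fails at once if the jar is shifted more than 30 mm or tipped (distance of jar from where it was at the start of the episode above 0.03 m or angle between jar's own z axis and vertical above 0.4 rad).
It fails at once if the flask is shifted more than 30 mm or tipped (distance of flask from where it was at the start of the episode above 0.03 m or angle between flask's own z axis and vertical above 0.4 rad).
It also fails if it takes over 72 s, if anything falls off the work surface, if the arm or the gripper's body presses on something with over 40 N, if the wrist force passes 120 N, or if a joint passes its speed limit or range.

## Working session

There is one attempt and no reset: what is moved stays moved. The work goes in short steps, Python scripts to look and compute and a tool call to move; the robot and the scene stay as the last step left them, time stands still between calls to the robot, and variables do not carry over. Pictures are saved under pics/ and viewed, at most 10 in all, crops included, and the job is handed in when it is done.

Besides the shell and the picture viewer there is one more tool, called after ">>>" in YAML: its name, and indented under it one key for each argument. apply_moves: Moves the arm, as the interface text tells. Its arguments: {"type":"object","properties":{"targets":{"type":"array"},"force":{"type":"number"}},"required":["targets"]}

```bash
mkdir -p pics; ls
python3 - <<'E'
from bench import sensors, optics, r
import cv2,numpy as np
s=sensors.sense(); print(s)
for n in("top","side"):
    im=optics.snapshot(n); cv2.imwrite(f"pics/{n}0.png",im[:,:,::-1])
    c=optics.get_calibration(n); print(n,np.round(c["camera_matrix"],1).tolist(),c["dist_coeffs"],np.round(c["pose"],3).tolist())
E
```

```text
pics
{'time': 0.0, 'joint_pos': array([ 6.64397274e+01,  7.51461014e+00,  8.53316166e+01, -1.60000701e-04,
        8.72613981e+01, -4.89495072e+00]), 'qd': array([-0.02481746, -0.00114578, -0.16228975, -0.018953  , -0.05741428,
        0.05267446]), 'joint_efforts': array([ 5.29640347e-04, -5.69361520e+01, -5.00573087e+01, -1.69063082e-04,
        1.38973090e-02,  1.13716123e-05]), 'tool_pos': array([191.77558359, 567.87691087, 203.72727246]), 'tcp_rot': array([-1.79892754e+02, -9.02431466e-03,  1.61334677e+02]), 'ft_force': array([-0.30040322,  0.37756501, -0.04575432]), 'wrist_torque': array([-0.03104537,  0.0118527 ,  0.0133775 ]), 'grip_force': 0.0, 'finger_gap': 85.38514414882106}
top [[381.3, 0.0, 278.7], [0.0, 381.3, 208.9], [0.0, 0.0, 1.0]] [-0.10089406  0.          0.          0.          0.        ] [[0.014, -0.985, 0.17, 303.837], [-1.0, -0.01, 0.023, -11.28], [-0.021, -0.171, -0.985, 1224.753], [0.0, 0.0, 0.0, 1.0]]
side [[466.0, 0.0, 274.9], [0.0, 466.0, 206.2], [0.0, 0.0, 1.0]] [0.05383445 0.         0.         0.         0.        ] [[0.927, -0.26, 0.27, 156.823], [-0.374, -0.611, 0.697, -808.361], [-0.016, -0.748, -0.664, 898.857], [0.0, 0.0, 0.0, 1.0]]
```

View pics/top0.png

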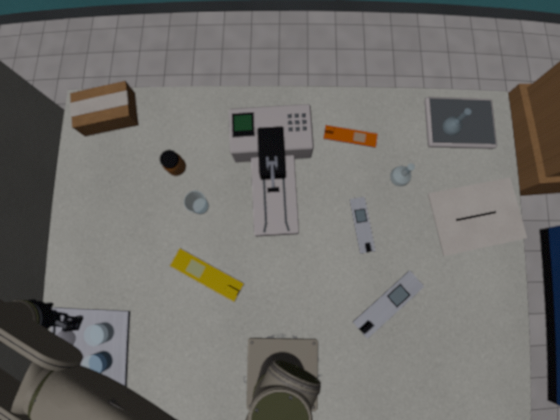

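View pics/side0.png

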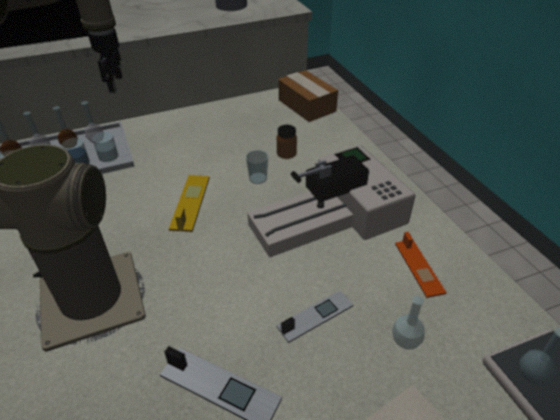

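The top view shows four holders: yellow (207,275), orange (350,137), large grey (388,302) and small grey (362,225). Orange and yellow are ruled out. The smaller grey one at (362,225) fits, with its black fin at (368,247) and glass at (361,215). The photometer is at about (272,170). I'll confirm this in enlarged crops.

Run:
```python
import cv2
t=cv2.imread("pics/top0.png")
def e(c,k): return cv2.convertScaleAbs(cv2.resize(c,None,fx=k,fy=k,interpolation=cv2.INTER_CUBIC),alpha=1.3)
cv2.imwrite("pics/c1.png",e(t[95:265,220:410],3.5)) 
s=cv2.imread("pics/side0.png")
cv2.imwrite("pics/c2.png",e(s[140:350,230:430],2.8))
```

```text
(no output)
```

View pics/c1.png

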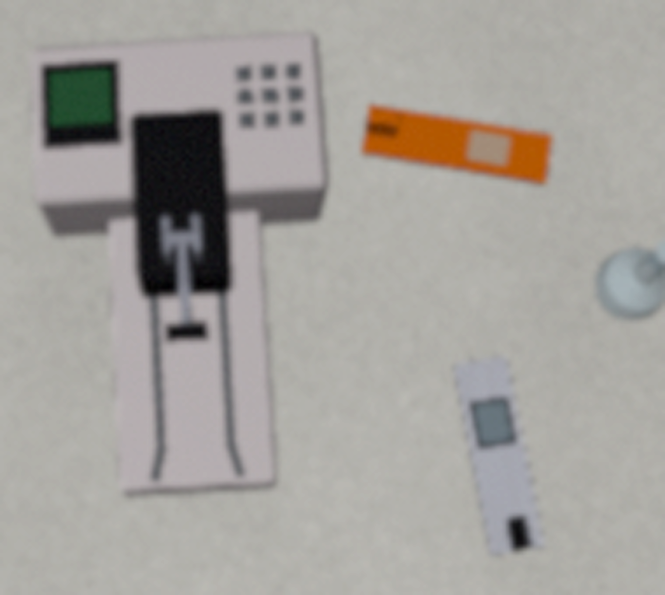

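View pics/c2.png

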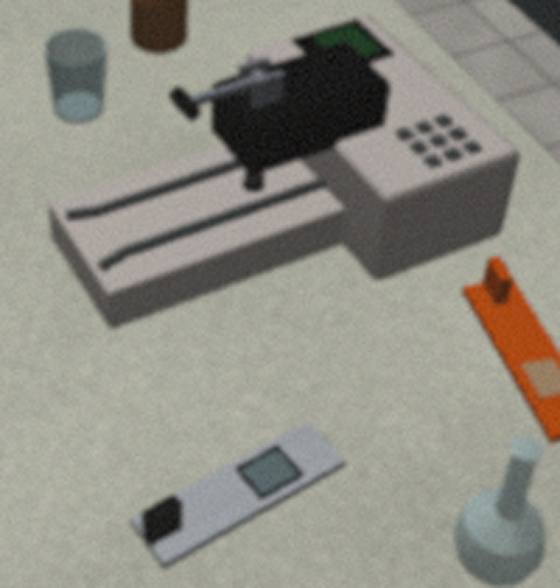

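The crops confirm it. The small grey holder has its glass end at c1 (483,363) and its fin at c1 (518,528). The lever is down, with the grip at c1 (187,332) and c2 (184,103). Next I'll fit both poses from both views.

```bash
cat > h.py <<'E'
import cv2,numpy as np
from scipy.optimize import least_squares
from scipy.spatial.transform import Rotation as R
from bench import sensors, optics, r
def proj(P,c):
    M=np.linalg.inv(np.array(c["pose"])); 
    return cv2.projectPoints(np.array(P,float).reshape(-1,1,3),cv2.Rodrigues(M[:3,:3])[0],M[:3,3],np.array(c["camera_matrix"]),np.array(c["dist_coeffs"]))[0].reshape(-1,2)
def w(p,P):
    P=np.atleast_2d(np.array(P,float)); a=np.radians(p[2]); q=P.copy()
    q[:,0]=p[0]+np.cos(a)*P[:,0]-np.sin(a)*P[:,1]; q[:,1]=p[1]+np.sin(a)*P[:,0]+np.cos(a)*P[:,1]; return q
def fit(obs,p0):
    # obs: list of (calib, model point, pixel)
    f=lambda p: np.concatenate([(proj(w(p,m),c)-px).ravel() for c,m,px in obs])
    s=least_squares(f,p0,loss="soft_l1",x_scale=[100,100,30]); return s.x,f(s.x).reshape(-1,2)
E
python3 - <<'E'
from h import *
T=optics.get_calibration("top");S=optics.get_calibration("side")
t=lambda u,v:np.array([220+(u+.5)/3.5-.5,95+(v+.5)/3.5-.5])
s=lambda u,v:np.array([230+(u+.5)/2.8-.5,140+(v+.5)/2.8-.5])
ph=[(T,(-190,70,50),t(126,491)),(T,(-190,-70,50),t(273,483)),(T,(60,130,110),t(38,205)),(T,(60,-130,110),t(325,188)),(T,(210,130,110),t(38,47)),(T,(210,-130,110),t(315,35)),(T,(-78,0,178),t(187,332)),
(S,(-190,70,50),s(52,208)),(S,(-190,-70,50),s(110,295)),(S,(-190,-70,0),s(113,326)),(S,(60,-130,110),s(383,193)),(S,(210,-130,110),s(517,153)),(S,(60,-130,0),s(378,278)),(S,(-78,0,178),s(184,103))]
ho=[(T,(90,25,8),t(458,366)),(T,(90,-25,8),t(508,360)),(T,(-90,25,8),t(492,554)),(T,(-90,-25,8),t(542,546)),(T,(-75,0,41),t(518,528)),
(S,(90,25,8),s(308,427)),(S,(90,-25,8),s(345,463)),(S,(-90,25,8),s(131,522)),(S,(-90,-25,8),s(165,563)),(S,(-75,0,41),s(163,503))]
for o,p0 in((ph,(600,20,0)),(ho,(450,-200,10))):
    p,e=fit(o,p0); print(np.round(p,2),np.round(e,1).tolist())
E
```

```text
[617.78  36.44   4.06] [[-2.1, 0.4], [1.1, 0.0], [-1.8, 0.0], [0.9, -0.4], [-3.2, -0.2], [0.1, -2.0], [-0.4, 0.1], [-1.7, -2.4], [-0.2, -0.1], [-0.8, 2.3], [2.1, 2.5], [2.7, -0.8], [-0.9, 2.8], [0.4, 0.3]]
[ 465.78 -252.67    9.34] [[-0.8, -0.6], [-0.1, -1.1], [-0.5, 0.6], [0.6, 0.4], [1.1, 1.4], [0.9, -2.0], [0.9, -0.1], [-0.4, -1.7], [-0.5, 0.5], [-0.1, 1.4]]
```

>>> apply_moves:
  targets:
    - [0,0,-31,0,0,-0.099,0]
    - [0,0,-31,0,0,-0.099,0]
    - [0,0,-31,0,0,-0.099,0]
    - [0,0,-31,0,0,-0.099,0]
    - [-19.3,-39.8,0,0,0,0,0]
    - [-19.3,-39.8,0,0,0,0,0]
    - [-19.3,-39.8,0,0,0,0,0]
    - [-19.3,-39.8,0,0,0,0,0]
    - [-19.3,-39.8,0,0,0,0,0]
    - [-19.3,-39.8,0,0,0,0,0]
    - [-19.3,-39.8,0,0,0,0,0]
    - [-19.3,-39.8,0,0,0,0,0]
    - [-19.3,-39.8,0,0,0,0,0]
    - [-19.3,-39.8,0,0,0,0,0]
    - [-19.3,-39.8,0,0,0,0,0]
    - [-19.3,-39.8,0,0,0,0,0]
    - [-19.3,-39.8,0,0,0,0,0]
    - [-19.3,-39.8,0,0,0,0,0]
    - [0,0,0,0,0,0,0]
    - [0,0,0,0,0,0,0]

```text
time: 2.6
tool_pos: [500.3, 31.8, 328.4]
tcp_rot: [180.0, -0.1, -176.0]
ft_force: [-0.2, 0.1, -0.3]
finger_gap: 85.6
grip_force: 0.0
```

Run:
```python
from h import *
s=sensors.sense(); print(s["tool_pos"],s["tcp_rot"],s["joint_pos"])
c=optics.get_calibration("wrist"); np.save("c1.npy",c,allow_pickle=True); im=optics.snapshot("wrist")
print(np.round(c["pose"],3).tolist(),c["camera_matrix"],c["dist_coeffs"])
cv2.imwrite("pics/w1.png",cv2.convertScaleAbs(im[:,:,::-1],alpha=1.3))
```

```text
[500.33111976  31.79214529 328.36115688] [ 1.79969368e+02 -5.72575144e-02 -1.76008289e+02] [-2.24482327e+00 -8.80306128e+00  8.86611653e+01  2.46201686e-02
  1.00202141e+02 -9.62321712e+01]
[[-0.07, 0.953, 0.294, 425.364], [0.998, 0.066, 0.021, 26.748], [0.001, 0.295, -0.956, 498.952], [0.0, 0.0, 0.0, 1.0]] [[330.22086609   0.         278.22572718]
 [  0.         330.22086609 208.33266035]
 [  0.           0.           1.        ]] [-0.00174467  0.          0.          0.          0.        ]
```

View pics/w1.png

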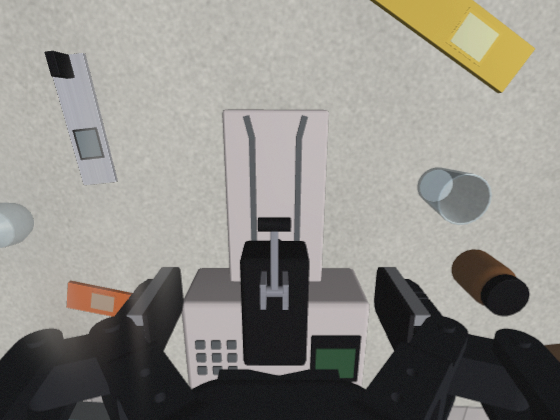

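The wrist view shows the lever grip centre at (274.5,225), spanning columns 258–291. The deck's near corners are at (224,110) and (328,110), and the deck meets the housing at about (231,281) and (323,280). The small grey holder has its glass end at (82,184) and (117,181) and its fin at about (60,64).

Run:
```python
from h import *
W=np.load("c1.npy",allow_pickle=True).item()
ph=[(W,(-190,70,50),(328,110.5)),(W,(-190,-70,50),(223.5,110.5)),(W,(60,70,50),(323,280)),(W,(60,-70,50),(231,281)),(W,(-78,0,178),(274.5,225)),(W,(-155,31,57),(300,134)),(W,(-155,-31,57),(251,134))]
ho=[(W,(90,25,8),(117,181.5)),(W,(90,-25,8),(82,184.5)),(W,(-90,25,8),(87,54))]
for o,p0 in((ph,(618,36,4)),(ho,(466,-253,9))):
    p,e=fit(o,p0); print(np.round(p,2),np.round(e,1).tolist()); print(np.round(w(p,[(-78,0,178),(0,0,178),(-75,0,31)]),1).tolist())
im=cv2.imread("pics/w1.png")
cv2.imwrite("pics/w1c.png",np.hstack([cv2.resize(im[40:200,30:130],None,fx=3.7,fy=3.7,interpolation=cv2.INTER_CUBIC),cv2.resize(im[100:260,215:335],None,fx=3.5,fy=3.7,interpolation=cv2.INTER_CUBIC)]))
```

```text
[618.96  37.94   4.43] [[0.8, -1.3], [-2.1, -0.4], [-0.3, 0.3], [-0.1, -0.1], [0.7, -1.0], [-1.1, 3.3], [0.7, 3.7]]
[[541.2, 31.9, 178.0], [619.0, 37.9, 178.0], [544.2, 32.2, 31.0]]
[ 466.8  -249.11    8.11] [[-1.4, 0.8], [1.2, 0.2], [0.0, -0.9]]
[[389.6, -260.1, 178.0], [466.8, -249.1, 178.0], [392.6, -259.7, 31.0]]
```

View pics/w1c.png

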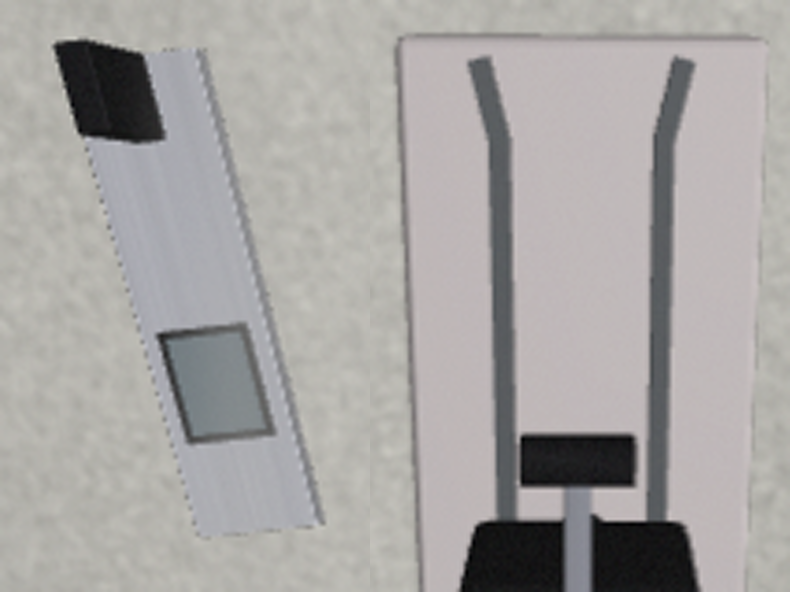

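Run:
```python
from h import *
W=np.load("c1.npy",allow_pickle=True).item()
a=lambda u,v:(30+(u+.5)/3.7-.5,40+(v+.5)/3.7-.5)
b=lambda u,v:(215+(u-370+.5)/3.5-.5,100+(v+.5)/3.7-.5)
ph=[(W,(-190,70,50),b(768,40)),(W,(-190,-70,50),b(399,38)),(W,(60,70,50),(323,280)),(W,(60,-70,50),(231,281)),(W,(-78,0,178),b(578,460)),(W,(-155,31,57),b(663,137)),(W,(-155,-31,57),b(499,137)),(W,(-75,31,57),b(658,400)),(W,(-75,-31,57),b(504,400))]
ho=[(W,(90,25,8),a(318,523)),(W,(90,-25,8),a(200,537)),(W,(-90,25,8),a(197,48)),(W,(30,0,8),a(216,383)),(W,(11,-15,8),a(157,334)),(W,(11,15,8),a(246,322)),(W,(49,15,8),a(275,434)),(W,(49,-15,8),a(188,443))]
for o,p0 in((ph,(618,36,4)),(ho,(466,-253,9))):
    p,e=fit(o,p0); print(np.round(p,2),np.round(e,1).tolist()); print(np.round(w(p,[(-78,0,178),(0,0,178),(-75,0,31)]),1).tolist())
```

```text
[619.31  37.35   4.37] [[0.2, -0.9], [-1.8, 0.3], [-0.8, 0.5], [-0.5, 0.1], [0.6, 0.3], [0.2, 0.9], [-0.1, 1.2], [1.0, -11.3], [0.2, -11.1]]
[[541.5, 31.4, 178.0], [619.3, 37.4, 178.0], [544.5, 31.6, 31.0]]
[ 466.51 -251.99    9.93] [[-0.2, 0.4], [-0.4, -0.1], [-0.2, -0.3], [0.6, 0.1], [2.9, 1.2], [-1.0, 2.3], [-2.0, -1.8], [1.8, -2.2]]
[[389.7, -265.4, 178.0], [466.5, -252.0, 178.0], [392.6, -264.9, 31.0]]
```

The wrist fit puts the photometer at (619.3, 37.4, 4.4°) and the holder at (466.5, −252, 9.9°). I'll descend on the lever grip, closing along its axis so the pads meet its ends.

>>> apply_moves:
  targets:
    - [-8.2,-0.7,14,0,0,-0.005,0]
    - [-8.2,-0.7,18,0,0,0,0.2]
    - [-8.2,-0.7,20,0,0,0,0.3]
    - [-8.2,-0.7,20,0,0,0,0.3]
    - [-8.1,-0.7,20,0,0,0,0.3]
    - [0,0,20,0,0,0,0.3]
    - [0,0,20,0,0,0,0.3]
    - [0,0,20,0,0,0,0.3]
    - [0,0,19,0,0,0,0.3]
    - [0,0,0,0,0,0,0.3]
    - [0,0,0,0,0,0,0.3]

```text
time: 4.03
tool_pos: [542.1, 31.1, 158.5]
tcp_rot: [-180.0, 0.1, -175.7]
ft_force: [0.3, 0.4, 1.0]
finger_gap: 59.6
grip_force: 0.0
```

Run:
```python
from h import *
im=optics.snapshot("wrist");s=optics.snapshot("side")
a=cv2.resize(im[150:420,150:410],(520,540));b=cv2.resize(s[140:260,260:360],(270*100//120,270))
o=np.zeros((540,745,3),np.uint8);o[:,:520]=a;o[:270,520:]=b
cv2.imwrite("pics/g1.png",cv2.convertScaleAbs(o[:,:,::-1],alpha=1.3))
```

```text
(no output)
```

View pics/g1.png

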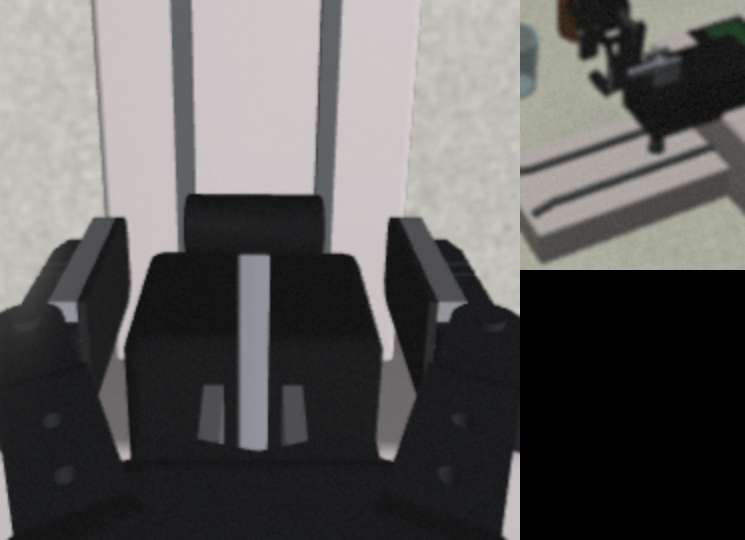

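The wrist view shows the open pads on either side of the grip cylinder, which is centred at full-picture pixel (277.5,262.5). I'll check that depth against the projection.

Run:
```python
from h import *
c=optics.get_calibration("wrist")
print(proj([(541.3,31.4,178),(545,31.4,178),(541.3,31.4,184),(537,31.4,178),(542,31.1,158.5)],c))
```

```text
[[278.36323838 259.97474829]
 [277.81387614 266.56900786]
 [278.3672916  265.47565439]
 [279.01086529 252.20087449]
 [277.72523973 245.55381998]]
```

>>> apply_moves:
  targets:
    - [0,0,0,0,0,0,1]
    - [0,0,0,0,0,0,1]
    - [0,0,0,0,0,0,1]
    - [0,0,0,0,0,0,1]
    - [0,0,0,0,0,0,1]
    - [0,0,0,0,0,0,1]
    - [0,0,0,0,0,0,1]
    - [0,0,0,0,0,0,1]
  force: 35

```text
time: 5.12
tool_pos: [542.5, 31.1, 158.9]
tcp_rot: [-180.0, 0.1, -175.7]
ft_force: [0.3, -0.1, 5.4]
finger_gap: 0.1
grip_force: 3.0
```

Run:
```python
import numpy as np
th=np.concatenate([np.linspace(0,1.95,20)])
x=78*(1-np.cos(th));z=78*np.sin(th)
print(np.round(np.c_[-np.diff(x),-np.diff(z)],1).tolist())
```

```text
[[-0.4, -8.0], [-1.2, -7.9], [-2.0, -7.7], [-2.8, -7.5], [-3.6, -7.2], [-4.3, -6.8], [-5.0, -6.3], [-5.6, -5.7], [-6.1, -5.1], [-6.6, -4.5], [-7.0, -3.8], [-7.4, -3.0], [-7.7, -2.3], [-7.9, -1.5], [-8.0, -0.7], [-8.0, 0.2], [-7.9, 1.0], [-7.8, 1.8], [-7.6, 2.6]]
```

Run:
```python
from h import *
im=optics.snapshot("wrist");s=optics.snapshot("side");t=optics.snapshot("top")
a=cv2.resize(im[180:420,170:390],(495,540));b=cv2.resize(s[140:230,260:360],(300,270));c=cv2.resize(t[110:200,225:325],(300,270))
o=np.zeros((540,795,3),np.uint8);o[:,:495]=a;o[:270,495:]=b;o[270:,495:]=c
cv2.imwrite("pics/g2.png",cv2.convertScaleAbs(o[:,:,::-1],alpha=1.8))
```

```text
(no output)
```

View pics/g2.png

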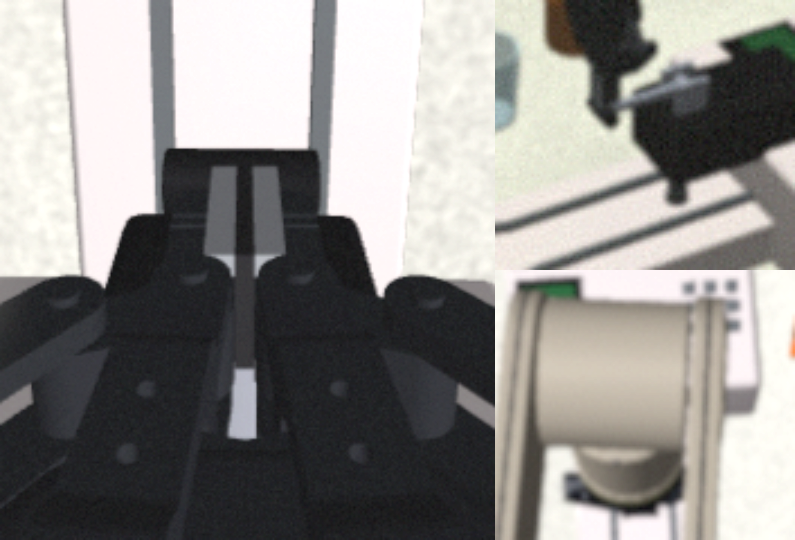

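The fingers shut above the grip. In the view the tips rest on top of the cylinder, with the tip edges at crop (222,165) and (268,165). So the visible tips sit about 26 mm behind the nominal TCP, or the pads are shorter than I assumed. I'll reopen, go lower and close again.

>>> apply_moves:
  targets:
    - [0,0,0,0,0,0,0.3]
    - [0,0,0,0,0,0,0.3]
    - [0,0,0,0,0,0,0.3]
    - [0,0,0,0,0,0,0.3]
    - [0,0,0,0,0,0,0.3]
    - [0,0,0,0,0,0,0.3]
    - [0,0,8,0,0,0,0.3]
    - [0,0,8,0,0,0,0.3]
    - [0,0,3,0,0,0,0.3]
    - [0,0,0,0,0,0,1]
    - [0,0,0,0,0,0,1]
    - [0,0,0,0,0,0,1]
    - [0,0,0,0,0,0,1]
    - [0,0,0,0,0,0,1]
    - [0,0,0,0,0,0,1]
  force: 35

```text
time: 7.15
tool_pos: [541.7, 30.3, 139.0]
tcp_rot: [-179.9, -0.0, -175.7]
ft_force: [-1.3, -3.4, -1.0]
finger_gap: 33.1
grip_force: 35.5
```

Gripped, at a 33 mm gap. Now the arc up and back.

>>> apply_moves:
  targets:
    - [-0.4,0,-8.0,0,0,0,1]
    - [-1.2,0,-7.9,0,0,0,1]
    - [-2.0,0,-7.7,0,0,0,1]
    - [-2.8,0,-7.5,0,0,0,1]
    - [-3.6,0,-7.2,0,0,0,1]
    - [-4.3,0,-6.8,0,0,0,1]
    - [-5.0,0,-6.3,0,0,0,1]

```text
time: 8.02
tool_pos: [560.5, 31.6, 189.3]
tcp_rot: [-179.9, -0.1, -175.7]
ft_force: [1.0, -6.0, -6.5]
finger_gap: 32.7
grip_force: 35.3
```

>>> apply_moves:
  targets:
    - [-5.6,0,-5.7,0,0,0,1]
    - [-6.1,0,-5.1,0,0,0,1]
    - [-6.6,0,-4.5,0,0,0,1]
    - [-7.0,0,-3.8,0,0,0,1]
    - [-7.4,0,-3.0,0,0,0,1]
    - [-7.7,0,-2.3,0,0,0,1]
    - [-7.9,0,-1.5,0,0,0,1]
    - [-8.0,0,-0.7,0,0,0,1]
    - [-8.0,0,0.2,0,0,0,1]
    - [-7.9,0,1.0,0,0,0,1]
    - [-7.8,0,1.8,0,0,0,1]
    - [-7.0,0,2.4,0,0,0,1]
    - [0,0,0,0,0,0,1]

```text
time: 9.65
tool_pos: [648.7, 37.6, 212.5]
tcp_rot: [-179.9, 0.1, -175.7]
ft_force: [-0.9, -7.1, 3.9]
finger_gap: 32.8
grip_force: 34.4
```

The lever is at the back. I'll release it, rise, and go above the holder's fin.

>>> apply_moves:
  targets:
    - [0,0,0,0,0,0,0.3]
    - [0,0,0,0,0,0,0.3]
    - [0,0,0,0,0,0,0.3]
    - [0,0,0,0,0,0,0.3]
    - [0,0,-20,0,0,-0.032,0.3]
    - [0,0,-20,0,0,-0.032,0.3]
    - [0,0,-20,0,0,-0.032,0.3]
    - [30.4,-25.5,0,0,0,0,0.4]
    - [30.4,-25.5,0,0,0,0,0.4]
    - [30.4,-25.5,0,0,0,0,0.4]
    - [30.4,-25.5,0,0,0,0,0.4]
    - [30.4,-25.5,27,0,0,0,0.4]
    - [30.4,-25.5,27,0,0,0,0.4]
    - [30.4,-25.5,27,0,0,0,0.4]
    - [30.4,-25.5,27,0,0,0,0.4]
    - [30.4,-25.5,27,0,0,0,0.4]
    - [30.4,-25.5,27,0,0,0,0.4]
    - [0,0,0,0,0,0,0.4]
    - [0,0,0,0,0,0,0.4]

```text
time: 12.02
tool_pos: [392.5, -264.4, 111.0]
tcp_rot: [-179.9, 0.1, -170.2]
ft_force: [0.5, 0.4, -0.7]
finger_gap: 51.1
grip_force: 0.0
```

Run:
```python
from h import *
s=sensors.sense();print(s["tool_pos"],s["tcp_rot"],s["ft_force"],s["finger_gap"])
c=optics.get_calibration("wrist");np.save("c2.npy",c,allow_pickle=True)
im=optics.snapshot("wrist");t=optics.snapshot("side")
o=np.zeros((420,800,3),np.uint8);o[:,:560]=im;o[:240,560:]=cv2.resize(t[130:250,260:380],(240,240))
cv2.imwrite("pics/h1.png",cv2.convertScaleAbs(o[:,:,::-1],alpha=1.5))
p=(466.4,-252.2,9.8)
print(proj(w(p,[(-90,-6,41),(-60,-6,41),(-90,6,41),(-60,6,41),(90,25,8),(90,-25,8),(-90,25,8),(-90,-25,8)]),c).round(1).tolist())
```

```text
[ 392.52017296 -264.43287334  110.99346926] [-1.79929214e+02  8.95081355e-02 -1.70199485e+02] [ 0.50872755  0.36242616 -0.71576568] 51.087316586613845
[[269.2, 190.0], [269.5, 227.5], [285.2, 190.0], [285.0, 227.5], [302.3, 355.6], [252.7, 355.6], [307.0, 180.5], [247.8, 180.4]]
```

View pics/h1.png

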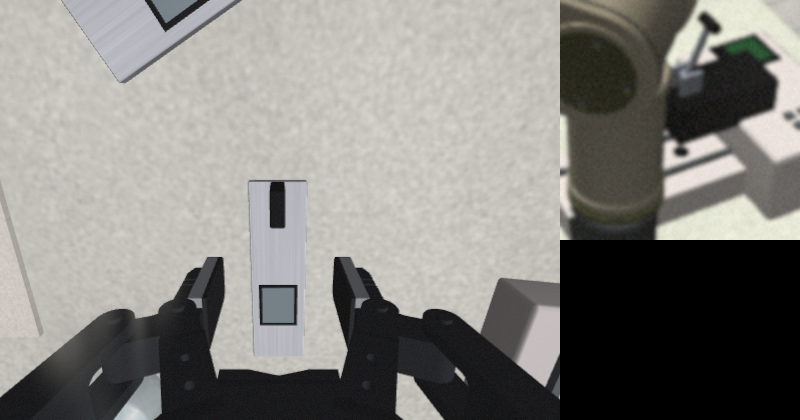

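The holder's corners match the prediction to about 1 px: the fin is at (277,205) and the pad tips are at (223,258) and (334,258), straddling its line. The side inset shows the lever staying up and tipped back. I'll descend with a force check.

>>> apply_moves:
  targets:
    - [0,0,20,0,0,0,0.57]
    - [0,0,20,0,0,0,0.57]
    - [0,0,20,0,0,0,0.57]
    - [0,0,16,0,0,0,0.57]
    - [0,0,10,0,0,0,0.57]
    - [0,0,6,0,0,0,0.57]
    - [0,0,3,0,0,0,0.57]
    - [0,0,3,0,0,0,0.57]
    - [0,0,0,0,0,0,0.57]

```text
time: 13.25
tool_pos: [391.6, -264.0, 11.5]
tcp_rot: [-180.0, 0.0, -170.2]
ft_force: [-0.9, -0.1, 1.1]
finger_gap: 36.7
grip_force: 0.0
```

>>> apply_moves:
  targets:
    - [0,0,4,0,0,0,0.57]
    - [0,0,4,0,0,0,0.57]
    - [0,0,4,0,0,0,0.57]
    - [0,0,0,0,0,0,0.57]

```text
time: 13.75
tool_pos: [391.2, -263.6, -1.2]
tcp_rot: [180.0, -0.0, -170.2]
ft_force: [-1.0, 0.8, 0.7]
finger_gap: 36.9
grip_force: 0.0
```

No contact even with the TCP at z = −1, so the real tips do sit behind the nominal TCP. I'll go a little lower and grip.

>>> apply_moves:
  targets:
    - [0,0,3,0,0,0,0.57]
    - [0,0,2,0,0,0,0.57]
    - [0,0,0,0,0,0,1]
    - [0,0,0,0,0,0,1]
    - [0,0,0,0,0,0,1]
    - [0,0,0,0,0,0,1]
    - [0,0,0,0,0,0,1]
    - [0,0,0,0,0,0,1]
  force: 70

```text
time: 14.75
tool_pos: [391.7, -264.1, -5.5]
tcp_rot: [-180.0, 0.0, -170.2]
ft_force: [0.2, -0.0, 1.3]
finger_gap: 10.4
grip_force: 69.6
```

Gripped. I'll lift it, turn it to the channel's heading, and carry it in front of the photometer.

>>> apply_moves:
  targets:
    - [0,0,-10,0,0,0,1]
    - [0,0,-15,0,0,0,1]
    - [0,0,-20,0,0,0.019,1]
    - [0,0,-20,0,0,0.019,1]
    - [0,0,-20,0,0,0.019,1]
    - [0,0,-15,0,0,0.019,1]
    - [0,0,0,0,0,0.019,1]
    - [1.1,16,0,0,0,0,1]
    - [1.1,28,0,0,0,0,1]
    - [1.1,28,0,0,0,0,1]
    - [1.1,28,0,0,0,0,1]
    - [1.1,28,0,0,0,0,1]
    - [1.1,28,0,0,0,0,1]
    - [1.1,28,0,0,0,0,1]
    - [1.1,28,0,0,0,0,1]
    - [1.1,28,0,0,0,0,1]
    - [1.1,28,0,0,0,0,1]
    - [0,15,0,0,0,0,1]
    - [0,0,0,0,0,0,1]
    - [0,0,0,0,0,0,1]

```text
time: 17.25
tool_pos: [358.4, 17.3, 93.8]
tcp_rot: [-180.0, -0.1, -175.6]
ft_force: [-0.2, 0.1, -1.7]
finger_gap: 10.4
grip_force: 69.2
```

Run:
```python
from h import *
s=sensors.sense();print(s["tool_pos"],s["tcp_rot"],s["ft_force"],s["wrist_torque"],s["finger_gap"])
c=optics.get_calibration("wrist");np.save("c3.npy",c,allow_pickle=True)
im=optics.snapshot("wrist");t=optics.snapshot("side")
o=np.zeros((420,800,3),np.uint8);o[:,:560]=im;o[:240,560:]=cv2.resize(t[130:290,200:360],(240,240))
cv2.imwrite("pics/i1.png",cv2.convertScaleAbs(o[:,:,::-1],alpha=1.5))
P=s["tool_pos"]; h=(P[0]+75*np.cos(np.radians(4.35)),P[1]+75*np.sin(np.radians(4.35)),4.35);z=P[2]+5.5
print(proj(w(h,[(90,25,z+8),(90,-25,z+8),(-90,25,z+8),(-90,-25,z+8)]),c).round(1).tolist())
q=(619,37.2,4.35)
print(proj(w(q,[(-190,70,50),(-190,-70,50),(60,70,50),(60,-70,50),(-155,31,57),(-155,-31,57),(-30,31,57),(-30,-31,57)]),c).round(1).tolist())
```

```text
[358.4301518   17.32727119  93.77087885] [-1.79996765e+02 -6.22194853e-02 -1.75600752e+02] [-0.17536936  0.08666812 -1.74176264] [ 0.00380697  0.05452411 -0.06814709] 10.40566982301987
[[314.8, 481.9], [240.1, 481.9], [326.8, 230.3], [228.4, 230.2]]
[[370.9, 310.6], [184.5, 310.5], [349.3, 531.9], [205.8, 531.8], [318.4, 355.7], [237.0, 355.6], [313.1, 473.4], [242.2, 473.3]]
```

View pics/i1.png

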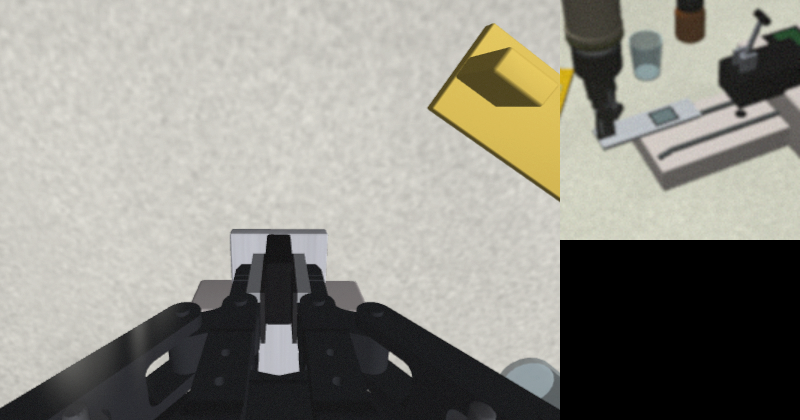

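The tenth and last picture shows the holder held straight and level. Its fin-end corners are at (231,231) and (327,230), against a predicted (228,230) and (327,230). The lever is still up in the inset. I'll lower into the channel, watching the force.

>>> apply_moves:
  targets:
    - [-7,0,8,0,0,0,1]
    - [-7,0,8,0,0,0,1]
    - [-7.4,0,8,0,0,0,1]
    - [0,0,6,0,0,0,1]
    - [0,0,3,0,0,0,1]
    - [0,0,2,0,0,0,1]
    - [0,0,2,0,0,0,1]
    - [0,0,2,0,0,0,1]
    - [0,0,0,0,0,0,1]

```text
time: 18.48
tool_pos: [380.4, 19.0, 55.4]
tcp_rot: [180.0, 0.0, -175.6]
ft_force: [1.2, 0.7, -0.9]
finger_gap: 10.6
grip_force: 69.2
```

>>> apply_moves:
  targets:
    - [0,0,2,0,0,0,1]
    - [0,0,2,0,0,0,1]
    - [0,0,1.5,0,0,0,1]
    - [0,0,1.5,0,0,0,1]
    - [0,0,0,0,0,0,1]

```text
time: 19.1
tool_pos: [380.3, 19.0, 48.3]
tcp_rot: [180.0, -0.0, -175.6]
ft_force: [-0.7, -0.0, -0.5]
finger_gap: 10.3
grip_force: 69.2
```

Below the rail tops with no force, so it is between the rails.

>>> apply_moves:
  targets:
    - [0,0,1,0,0,0,1]
    - [0,0,1,0,0,0,1]
    - [0,0,1,0,0,0,1]
    - [0,0,0,0,0,0,1]

```text
time: 19.6
tool_pos: [380.3, 19.0, 45.3]
tcp_rot: [180.0, -0.0, -175.6]
ft_force: [0.2, 0.3, -0.9]
finger_gap: 10.2
grip_force: 69.2
```

>>> apply_moves:
  targets:
    - [-5,0,0.4,0,0,0,1]
    - [-10,0,0,0,0,0,1]
    - [-10,0,0,0,0,0,1]
    - [-10,0,0,0,0,0,1]
    - [-10,0,0,0,0,0,1]
    - [-10,0,0,0,0,0,1]
    - [-5,0,0,0,0,0,1]
    - [0,0,0,0,0,0,1]

```text
time: 20.6
tool_pos: [440.4, 23.6, 44.9]
tcp_rot: [180.0, -0.0, -175.6]
ft_force: [-0.8, 0.4, -0.5]
finger_gap: 10.3
grip_force: 69.2
```

>>> apply_moves:
  targets:
    - [-8,0,0,0,0,0,1]
    - [-10,0,0,0,0,0,1]
    - [-10,0,0,0,0,0,1]
    - [-10,0,0,0,0,0,1]
    - [-10,0,0,0,0,0,1]
    - [-8,0,0,0,0,0,1]
    - [-5,0,0,0,0,0,1]
    - [0,0,0,0,0,0,1]

```text
time: 21.6
tool_pos: [501.2, 28.2, 44.9]
tcp_rot: [180.0, -0.0, -175.6]
ft_force: [-0.4, -0.4, -1.9]
finger_gap: 10.2
grip_force: 69.2
```

Now I'll creep to the stop.

>>> apply_moves:
  targets:
    - [-3,0,0,0,0,0,1]
    - [-3,0,0,0,0,0,1]
    - [-2,0,0,0,0,0,1]
    - [-1.5,0,0,0,0,0,1]
    - [-1.5,0,0,0,0,0,1]
    - [0,0,0,0,0,0,1]

```text
time: 22.35
tool_pos: [512.1, 29.1, 45.0]
tcp_rot: [-180.0, 0.0, -175.6]
ft_force: [0.3, -0.7, -1.6]
finger_gap: 10.3
grip_force: 69.2
```

>>> apply_moves:
  targets:
    - [-1,0,0,0,0,0,1]
    - [-1,0,0,0,0,0,1]
    - [-1,0,0,0,0,0,1]
    - [-0.5,0,0,0,0,0,1]
    - [0,0,0,0,0,0,1]

```text
time: 22.98
tool_pos: [512.6, 29.3, 44.6]
tcp_rot: [180.0, -0.4, -175.6]
ft_force: [-16.0, -1.0, 9.5]
finger_gap: 10.6
grip_force: 70.9
```

It is at the stop, with a 16 N reaction. I'll ease off most of the push, release and rise.

>>> apply_moves:
  targets:
    - [1.5,0,0.3,0,0,0,1]
    - [0.5,0,0.3,0,0,0,1]
    - [0,0,0,0,0,0,1]

```text
time: 23.35
tool_pos: [512.7, 29.3, 44.6]
tcp_rot: [180.0, -0.1, -175.6]
ft_force: [-6.7, 0.3, 5.5]
finger_gap: 10.7
grip_force: 70.1
```

>>> apply_moves:
  targets:
    - [0,0,0,0,0,0,0.57]
    - [0,0,0,0,0,0,0.57]
    - [0,0,0,0,0,0,0.57]
    - [0,0,0,0,0,0,0.57]
    - [0,0,0,0,0,0,0.57]
    - [0,0,-10,0,0,0,0.57]
    - [0,0,-20,0,0,0,0.57]
    - [0,0,-20,0,0,0,0.57]
    - [0,0,-20,0,0,0,0.57]
    - [0,0,0,0,0,0,0.57]
    - [0,0,0,0,0,0,0.57]

```text
time: 24.72
tool_pos: [513.3, 29.2, 114.0]
tcp_rot: [180.0, -0.0, -175.6]
ft_force: [-0.3, 0.0, -0.7]
finger_gap: 37.1
grip_force: 0.0
```

Run:
```python
from h import *
c=optics.get_calibration("wrist");im=optics.snapshot("wrist");np.save("c4.npy",c,allow_pickle=True);cv2.imwrite("pics/j1.png",im[:,:,::-1])
q=(619,37.2,4.35)
P=proj(w(q,[(-120,25,58),(-120,-25,58),(-120,0,58),(-190,70,50),(-190,-70,50),(-105,0,91)]),c);print(P.round(1).tolist())
g=cv2.cvtColor(im,cv2.COLOR_RGB2GRAY).astype(int)
u,v=P[2]; 
for du in(-20,20): print([int(x) for x in g[int(v)-25:int(v)+15,int(u)+du]],int(v)-25)
print([int(x) for x in g[int(v)+12,int(P[1][0])-15:int(P[0][0])+15]],int(P[1][0])-15)
```

```text
[[312.9, 196.6], [242.5, 196.5], [277.7, 196.6], [382.1, 92.7], [173.4, 92.6], [277.7, 233.4]]
[142, 142, 140, 142, 141, 142, 141, 141, 141, 141, 141, 141, 141, 142, 141, 142, 142, 141, 141, 141, 141, 141, 135, 98, 69, 83, 126, 131, 130, 131, 131, 131, 131, 130, 131, 130, 131, 130, 131, 131] 171
[142, 143, 143, 142, 142, 143, 142, 142, 143, 142, 143, 143, 143, 143, 144, 143, 143, 142, 142, 142, 143, 143, 140, 117, 69, 80, 121, 128, 129, 128, 127, 127, 127, 127, 128, 128, 127, 127, 127, 127] 171
[140, 126, 69, 70, 68, 70, 69, 70, 69, 69, 70, 70, 66, 78, 123, 140, 129, 101, 129, 128, 128, 130, 131, 131, 131, 129, 129, 132, 131, 130, 130, 131, 133, 134, 133, 132, 131, 129, 129, 130, 129, 121, 85, 13, 17, 15, 14, 12, 13, 10, 12, 14, 14, 17, 13, 15, 14, 15, 13, 16, 41, 90, 128, 129, 130, 129, 127, 130, 130, 129, 127, 129, 127, 126, 127, 128, 127, 126, 128, 130, 130, 131, 130, 131, 130, 132, 129, 78, 54, 69, 69, 69, 69, 68, 68, 68, 69, 70, 76, 109] 227
```

The fin-end edge sits at row 196.5 (predicted 196.6), so the holder is fully in and lies between the rails. Now I'll go back over the raised lever grip.

>>> apply_moves:
  targets:
    - [0,0,-20,0,0,0,0.3]
    - [0,0,-36,0,0,0,0.3]
    - [0,0,-40,0,0,0,0.3]
    - [0,0,-40,0,0,0,0.3]
    - [0,0,-40,0,0,0,0.3]
    - [-11.6,-0.2,0,0,0,0,0.3]
    - [-24,-0.4,0,0,0,0,0.3]
    - [-25,-0.4,0,0,0,0,0.3]
    - [-25,-0.4,0,0,0,0,0.3]
    - [-25,-0.4,0,0,0,0,0.3]
    - [-25,-0.2,0,0,0,0,0.3]
    - [0,0,15,0,0,0,0.3]
    - [0,0,20,0,0,0,0.3]
    - [0,0,20,0,0,0,0.3]
    - [0,0,15,0,0,0,0.3]
    - [0,0,8,0,0,0,0.3]
    - [0,0,0,0,0,0,0.3]

```text
time: 26.9
tool_pos: [648.5, 37.5, 211.9]
tcp_rot: [180.0, -0.0, -175.6]
ft_force: [-0.1, -0.2, 0.5]
finger_gap: 60.0
grip_force: 0.0
```

>>> apply_moves:
  targets:
    - [0,0,0,0,0,0,1]
    - [0,0,0,0,0,0,1]
    - [0,0,0,0,0,0,1]
    - [0,0,0,0,0,0,1]
    - [0,0,0,0,0,0,1]
  force: 40

```text
time: 27.52
tool_pos: [649.5, 37.5, 213.8]
tcp_rot: [-180.0, 0.1, -175.6]
ft_force: [-1.3, 0.6, 6.9]
finger_gap: 32.7
grip_force: 40.7
```

Run:
```python
import numpy as np
th=np.linspace(1.94,0,30)
x=-78*np.cos(th);z=78*np.sin(th)
print(np.round(np.c_[-np.diff(x),-np.diff(z)],1).tolist())
```

```text
[[4.9, -1.7], [5.0, -1.4], [5.1, -1.0], [5.2, -0.7], [5.2, -0.4], [5.2, -0.0], [5.2, 0.3], [5.2, 0.7], [5.1, 1.0], [5.0, 1.4], [4.9, 1.7], [4.8, 2.0], [4.7, 2.3], [4.5, 2.7], [4.3, 2.9], [4.1, 3.2], [3.9, 3.5], [3.6, 3.7], [3.4, 4.0], [3.1, 4.2], [2.8, 4.4], [2.5, 4.6], [2.2, 4.7], [1.9, 4.9], [1.5, 5.0], [1.2, 5.1], [0.9, 5.1], [0.5, 5.2], [0.2, 5.2]]
```

Gripped. I'll bring it forward and down at about 0.5 rad/s.

>>> apply_moves:
  targets:
    - [4.9,0,-1.7,0,0,0,1]
    - [5.0,0,-1.4,0,0,0,1]
    - [5.1,0,-1.0,0,0,0,1]
    - [5.2,0,-0.7,0,0,0,1]
    - [5.2,0,-0.4,0,0,0,1]
    - [5.2,0,0,0,0,0,1]
    - [5.2,0,0.3,0,0,0,1]
    - [5.2,0,0.7,0,0,0,1]
    - [5.1,0,1.0,0,0,0,1]
    - [5.0,0,1.4,0,0,0,1]
    - [4.9,0,1.7,0,0,0,1]
    - [4.8,0,2.0,0,0,0,1]
    - [4.7,0,2.3,0,0,0,1]
    - [4.5,0,2.7,0,0,0,1]

```text
time: 29.28
tool_pos: [579.2, 32.7, 207.8]
tcp_rot: [180.0, 0.1, -175.6]
ft_force: [-3.3, 2.9, 13.0]
finger_gap: 33.0
grip_force: 43.4
```

>>> apply_moves:
  targets:
    - [4.3,0,1.9,0,0,0,1]
    - [4.1,0,2.7,0,0,0,1]
    - [3.9,0,3.3,0,0,0,1]
    - [3.6,0,3.7,0,0,0,1]
    - [3.4,0,4.0,0,0,0,1]
    - [3.1,0,4.2,0,0,0,1]
    - [2.8,0,4.4,0,0,0,1]
    - [2.5,0,4.6,0,0,0,1]
    - [2.2,0,4.7,0,0,0,1]
    - [1.9,0,4.9,0,0,0,1]

```text
time: 30.52
tool_pos: [544.9, 30.4, 166.9]
tcp_rot: [179.9, -0.3, -175.6]
ft_force: [-9.5, 1.7, 8.3]
finger_gap: 32.8
grip_force: 52.3
```

>>> apply_moves:
  targets:
    - [1.2,0,5.0,0,0,0,1]
    - [0.9,0,5.1,0,0,0,1]
    - [0.6,0,5.1,0,0,0,1]
    - [0.3,0,5.2,0,0,0,1]
    - [0,0,4.5,0,0,0,1]
    - [0,0,0,0,0,0,1]

```text
time: 31.28
tool_pos: [540.7, 30.2, 140.4]
tcp_rot: [179.9, -0.4, -175.6]
ft_force: [-10.9, 3.0, 5.4]
finger_gap: 32.9
grip_force: 54.5
```

>>> apply_moves:
  targets:
    - [0.5,0,1,0,0,0,1]
    - [0.5,0,1,0,0,0,1]
    - [0,0,1,0,0,0,1]
    - [0,0,0,0,0,0,1]

```text
time: 31.78
tool_pos: [540.7, 30.2, 138.1]
tcp_rot: [179.9, -0.3, -175.6]
ft_force: [-7.2, 3.7, 4.9]
finger_gap: 33.0
grip_force: 54.5
```

>>> apply_moves:
  targets:
    - [0.5,0,1,0,0,0,1]
    - [0,0,1,0,0,0,1]
    - [0,0,1,0,0,0,1]
    - [0,0,0,0,0,0,1]

```text
time: 32.28
tool_pos: [540.6, 30.2, 135.2]
tcp_rot: [179.9, -0.3, -175.6]
ft_force: [-6.0, 4.2, 4.0]
finger_gap: 32.8
grip_force: 54.6
```

>>> apply_moves:
  targets:
    - [0,0,1,0,0,0,1]
    - [0,0,1,0,0,0,1]
    - [0,0,1,0,0,0,1]
    - [0,0,0,0,0,0,1]

```text
time: 32.78
tool_pos: [540.6, 30.2, 132.3]
tcp_rot: [179.9, -0.3, -175.6]
ft_force: [-6.3, 3.4, 4.8]
finger_gap: 33.2
grip_force: 54.7
```

Run:
```python
from h import *
c=optics.get_calibration("wrist");im=optics.snapshot("wrist");cv2.imwrite("pics/k1.png",im[:,:,::-1])
print(proj([(541.3,31.4,178),(541.3,31.4,183),(541.3,31.4,173)],c).round(1).tolist())
S=optics.get_calibration("side");print(proj([(541.3,31.4,178),(541.3,31.4,185)],S).round(1).tolist())
g=cv2.cvtColor(im,cv2.COLOR_RGB2GRAY).astype(int)
for u in(262,296):print([int(x) for x in g[200:300:2,u]])
```

```text
[[280.4, 291.3], [280.5, 297.7], [280.3, 285.3]]
[[296.2, 176.5], [296.3, 174.3]]
[143, 143, 142, 142, 143, 142, 142, 142, 141, 141, 142, 142, 142, 142, 142, 141, 142, 142, 142, 142, 141, 141, 141, 141, 141, 141, 141, 141, 141, 141, 141, 141, 141, 140, 141, 141, 141, 102, 20, 12, 18, 15, 19, 19, 20, 22, 20, 26, 26, 28]
[140, 138, 139, 139, 140, 140, 140, 139, 139, 139, 139, 140, 139, 138, 139, 139, 140, 139, 139, 140, 139, 139, 140, 141, 141, 140, 139, 140, 141, 141, 141, 141, 142, 141, 140, 140, 142, 102, 22, 14, 15, 15, 17, 22, 19, 24, 22, 25, 25, 23]
```

The grip's edge is at row 275 (273.7 predicted for joint 0), so the lever is down. I'll release, then verify before retreating.

>>> apply_moves:
  targets:
    - [0,0,0,0,0,0,0.3]
    - [0,0,0,0,0,0,0.3]
    - [0,0,0,0,0,0,0.3]
    - [0,0,0,0,0,0,0.3]
    - [0,0,0,0,0,0,0.3]
    - [0,0,0,0,0,0,0.3]
    - [0,0,-15,0,0,0,0.3]
    - [0,0,-25,0,0,0,0.3]
    - [0,0,-30,0,0,0,0.3]
    - [0,0,-30,0,0,0,0.3]
    - [10,0,-30,0,0,0,0.3]
    - [15,0,-30,0,0,0,0.3]
    - [15,0,-30,0,0,0,0.3]
    - [0,0,0,0,0,0,0.3]
    - [0,0,0,0,0,0,0.3]

```text
time: 34.7
tool_pos: [503.1, 26.4, 323.2]
tcp_rot: [-180.0, 0.0, -175.6]
ft_force: [0.5, 0.2, -0.3]
finger_gap: 59.4
grip_force: 0.0
```

Run:
```python
from h import *
s=sensors.sense();print(s["tool_pos"],s["ft_force"],s["time"])
c=optics.get_calibration("wrist");im=optics.snapshot("wrist");cv2.imwrite("pics/l1.png",im[:,:,::-1])
q=(619,37.2,4.35)
P=proj(w(q,[(-78,0,178),(-77.8,0,178+4.7),(-77,0,178+11.7),(-120,0,58)]),c);print(P.round(1).tolist())
cc=optics.get_calibration("wrist")["pose"];d=(np.linalg.inv(c["pose"])@np.r_[w(q,(-78,0,178))[0],1])[2];print("r px",7.5*330.2/d)
g=cv2.cvtColor(im,cv2.COLOR_RGB2GRAY).astype(int)
u,v=P[0]
for du in(-10,10):print(int(v)-20,[int(x) for x in g[int(v)-20:int(v)+20,int(u)+du]])
print(int(u)-30,[int(x) for x in g[int(v),int(u)-30:int(u)+30]])
v2=int(P[3][1]);print(v2-10,[int(x) for x in g[v2-10:v2+10,int(P[3][0])-12]])
# change check vs. start in static views
S=optics.snapshot("side")[:,:,::-1].astype(int);A=cv2.imread("pics/side0.png").astype(int)
D=np.abs(S-A).max(2)
for n,(x0,x1,y0,y1) in dict(beaker=(245,270,150,185),jar=(275,300,125,158),flask=(390,428,295,350),grip=(288,306,168,186)).items():print(n,int(D[y0:y1,x0:x1].mean()),int(D[y0:y1,x0:x1].max()))
```

```text
[503.1236402   26.39746348 323.20775858] [ 0.47662758  0.20123077 -0.25581918] 34.7
[[279.8, 223.3], [279.9, 225.0], [279.9, 228.3], [279.5, 162.7]]
r px 7.38802632847477
203 [140, 140, 140, 139, 139, 139, 138, 140, 139, 139, 139, 139, 134, 99, 16, 18, 18, 22, 25, 27, 26, 22, 21, 22, 23, 21, 20, 50, 102, 48, 29, 48, 61, 61, 62, 62, 57, 21, 14, 17]
203 [140, 139, 140, 140, 140, 140, 140, 141, 140, 140, 141, 140, 135, 100, 16, 16, 21, 21, 19, 20, 20, 23, 25, 22, 23, 22, 21, 39, 78, 76, 33, 66, 95, 94, 94, 91, 85, 51, 15, 15]
249 [148, 148, 147, 148, 140, 103, 72, 74, 72, 73, 83, 117, 136, 79, 21, 24, 25, 24, 25, 24, 26, 26, 28, 27, 28, 23, 27, 22, 25, 25, 22, 23, 24, 24, 23, 23, 24, 24, 25, 22, 20, 23, 22, 24, 21, 24, 21, 84, 125, 53, 73, 73, 73, 73, 86, 123, 149, 149, 149, 149]
152 [150, 149, 148, 150, 150, 149, 149, 149, 149, 142, 104, 145, 140, 140, 140, 139, 138, 140, 139, 140]
beaker 3 10
jar 4 56
flask 3 11
grip 3 10
```

The grip is back exactly at its level position: row 223.3 as predicted, and the side view is unchanged there. The holder is at the stop and the glassware is unmoved.

```bash
python3 -c "
from bench import r
print(r.hand_in())"
```

```text
the job is handed in; nothing more can be done
None
```

I handed the job in at about 35 s of the 72 s allowed: the holder is fully in against the stop and the lever is fully down over it and released. The beaker, jar and flask look unmoved in the side view. The hand-in returned no verdict, and I didn't measure the foot's force on the holder.

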